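# Load the rocking mixer in balance

## Robot

A 7-joint arm with a two-finger parallel gripper is mounted at the origin on a cart in front of the work surface, level with it; the furniture and walls round the work are solid. World frame = base frame: x ahead of the robot, y to its left, z up, the work surface at z = 0. Lengths are in mm, angles in rad, forces in N, time in s.
With the tool pointing down it reaches from about 425 to 875 mm from the base axis. Payload 4.7 kg.
Tool frame: the origin (TCP) lies on the mounting face of the last link; the fingertips stand 173 mm ahead of it and the grasp point (between the pads) lies 155 mm ahead of it; z points along the fingers, y is the line along which they close (so a half turn about z gives the same grasp; the last joint's range is limited). The gripper opens to 85 mm and grips with 20 to 120 N. Pads are 22 mm wide; open, the fingers measure 114 mm over their backs; the gripper's body (76 mm by 85 mm) begins 54 mm behind the grasp point. The pads swing forward as they close: fully open they stand 13 mm farther back than shut.
Start: joints at [-1.218, 0.321, -0.07, 1.45, 0.023, 1.371, -0.057], TCP at [216.047, 613.05, 404.749] pointing down, gripper open.
Joint ranges: [-2.86, 2.86], [-0.3, 2.09], [-1.38, 1.24], [0.06, 2.45], [-1.56, 4.7], [0.09, 2.05], [-2.69, 2.69]. Speed limits (rad/s): [2.57, 2.57, 3.14, 3.14, 3.14, 3.14, 3.14].

## Interface

Orientations are given as a rotation vector (axis times angle).
In Python, from rig import telemetry, grab_frame, job_done gives the robot as it stands.
- The arm moves only by the tool send_rows, never from a script. Its argument "deltas" is a list that holds one entry, the list of rows, each a list of 7 numbers: the opening, from 0 (shut) to 1 (fully open), then the shift along the tool's x, y, z scaled (see below), then the turn, a rotation vector about the tool's x, y, z scaled (see below). In form: [[[claw, tx, ty, tz, ax, ay, az], ...]]. A call has 1 to 5 rows; each row is the pose to reach, as a shift and turn from the pose commanded when the call began, along the tool's axes at that moment; what a row does not reach only later rows make up. The controller multiplies each number of a shift by 0.15 m and each number of a turn by 120 degrees. A row lasts 1/10 s, in which the tool goes at most 50 mm and 8.59 degrees, less where a joint would pass 70% of its speed; a pose out of reach is approached as far as the arm can. A call with a number of a shift or a turn outside -1 to 1 is refused whole. A call with a gripper value outside its range is refused whole. The fingers move at their own pace and stop on an object; "newtons" is the grip in N (left out, the last holds). Time passes only in rows, so rows that repeat a pose let the fingers close. It gives the time, the measured TCP pose, the force, the opening and the grip force at its end, in the units of the state.
- telemetry.get_state(): the state, without advancing time (a new reading comes with each control period).
- grab_frame(name): name is "side" or "top"; returns a dict with "frame" (384x512x3 uint8, red, green, blue), "fx", "fy", "cx", "cy" (pixels), "dist_coeffs" ([k1, k2, p1, p2, k3] as OpenCV has them; the pictures are not rectified), "origin" and "attitude" of the camera in the world. Camera axes: x right, y up, looking along -z (the intrinsics and any distortion apply to the point x, -y, -z); pixel columns grow to the right and rows downward; lengths in mm; the calibration is good to about 2 mm. A picture is of the moment at which its call begins. There is no depth.
- job_done(): hands the job in; it is judged then, once.
The state is a dict: "time_s": time; "joints": joint angles; "joint_vel": joint speeds; "tau": joint torques, N m; "tcp_pos": TCP position; "tool_rot": TCP orientation; "force": force on the tool from outside, world axes, zero at the start; "torque": the same for the moment, N m; "width": finger opening in mm; "finger_force": force on a finger pad.
Only numpy, scipy, OpenCV 4.12 (cv2) and the standard library are available. Lean on these libraries where they do the work, as an engineer would, in place of code of your own. Each camera call takes 0.05 s, during which the arm holds its last target. There are 200 camera calls.

## Task

Load the four bottles upright into the four ring seats of the rocking mixer's pivoting platform so that it stands level, each bottle directly facing its twin of the same size across the pivot. Load the two large bottles first, and take up the small ones only when the large pair stands balanced and released. Do not knock any bottle over, and leave the lens case and the beaker where they are on the worktop.

Things in the scene. Friction and masses are not known exactly. Their poses are not given: they have to be found in the camera images.
- large_bottle_1: large white bottle, blue screw cap: round body 48 mm across and 91 mm high, 28 mm cap, 105 mm high in all, about 0.20 kg. Origin: centre of its underside, z up; stands upright on the worktop at the start. Twin of large_bottle_2. Grip the body, about 70 mm up; with the fingers closing along world y there is 40 mm free on either side.
- large_bottle_2: large white bottle, blue screw cap: round body 48 mm across and 91 mm high, 28 mm cap, 105 mm high in all, about 0.20 kg. Origin: centre of its underside, z up; stands upright on the worktop at the start. Twin of large_bottle_1. Grip the body, about 70 mm up; with the fingers closing along world y there is 40 mm free on either side.
- small_bottle_1: small pale translucent bottle, brown band, black screw cap: round body 42 mm across and 76 mm high, 27 mm cap, 88 mm high in all, about 0.12 kg. Origin: centre of its underside, z up; stands upright on the worktop at the start. Twin of small_bottle_2. Grip the body, about 64 mm up; with the fingers closing along world y there is 40 mm free on either side.
- small_bottle_2: small pale translucent bottle, brown band, black screw cap: round body 42 mm across and 76 mm high, 27 mm cap, 88 mm high in all, about 0.12 kg. Origin: centre of its underside, z up; stands upright on the worktop at the start. Twin of small_bottle_1. Grip the body, about 64 mm up; with the fingers closing along world y there is 40 mm free on either side.
- seat_near_left (a point): ring seat on the mixer platform: white, 73 mm outside, 64 mm inside, 6 mm high. Origin: its centre at mat level, where a bottle rests (70 mm above the worktop when level). x: across the pivot, near to far; y: along the pivot, to the left. Faces seat_far_left, 150 mm off across the pivot; same-side neighbour 90 mm off. Soft spring, gives when loaded; stops at 0.12 rad.
- seat_far_left (a point): ring seat on the mixer platform: white, 73 mm outside, 64 mm inside, 6 mm high. Origin: its centre at mat level, where a bottle rests (70 mm above the worktop when level). x: across the pivot, near to far; y: along the pivot, to the left. Faces seat_near_left, 150 mm off across the pivot; same-side neighbour 90 mm off. One large bottle tilts it 0.06 rad, its twin levels it.
- seat_near_right (a point): ring seat on the mixer platform: white, 73 mm outside, 64 mm inside, 6 mm high. Origin: its centre at mat level, where a bottle rests (70 mm above the worktop when level). x: across the pivot, near to far; y: along the pivot, to the left. Faces seat_far_right, 150 mm off across the pivot; same-side neighbour 90 mm off. Platform 228 x 176 mm; the mixer is fixed.
- seat_far_right (a point): ring seat on the mixer platform: white, 73 mm outside, 64 mm inside, 6 mm high. Origin: its centre at mat level, where a bottle rests (70 mm above the worktop when level). x: across the pivot, near to far; y: along the pivot, to the left. Faces seat_near_right, 150 mm off across the pivot; same-side neighbour 90 mm off. A dark line marks the pivot.
- lens_case: cylindrical translucent jar-like lens case with a wide black screw top, 36 mm across, 54 mm high, not a bottle; origin at the centre of its underside. It stays where it stands. (A tall microscope stands on the left of the worktop, beyond x = 0.33 and y = 0.35: come out past it from the start pose.)
- beaker: small open glass beaker, 42 mm across, 50 mm high, not a bottle; origin at the centre of its underside. It stays where it stands.

How it is judged:
By the outcome, as a careful person would: the job done as asked, in the order asked, and still so for the second after the job is handed in, with the robot touching nothing.
It also fails if it takes over 120 s, if anything falls off the work surface, if the arm or the gripper's body presses on something with over 40 N, if the wrist force passes 120 N, or if a joint passes its speed limit or range.

## Working session

There is one attempt and no reset: what is moved stays moved. The work goes in short steps, Python scripts to look and compute and a tool call to move; the robot and the scene stay as the last step left them, time stands still between calls to the robot, and variables do not carry over. Pictures are saved under pics/ and viewed, at most 14 in all, crops included, and the job is handed in when it is done.

Besides the shell and the picture viewer there is one more tool, called after "Call:" as name(argument=value, ...) on one line, values as JSON. send_rows: Moves the arm, as the interface text tells. Its arguments: {"type":"object","properties":{"deltas":{"type":"array"},"newtons":{"type":"number"}},"required":["deltas"]}

```bash
ls; mkdir -p pics
python3 - <<'E'
from rig import telemetry, grab_frame
import cv2
print(telemetry.get_state())
for n in("top","side"):
    d=grab_frame(n); cv2.imwrite(f"pics/{n}0.png",cv2.resize(d.pop("frame")[:,:,::-1],(800,600),interpolation=cv2.INTER_CUBIC)); print(d)
E
```

```text
pics
{'time_s': 0.0, 'joints': array([-1.2179161 ,  0.32184679, -0.07009763,  1.45168944,  0.02260303,
        1.37078613, -0.05693567]), 'joint_vel': array([ 0.00053723,  0.0025872 , -0.0010665 , -0.00083651, -0.00086407,
        0.00154582,  0.00066022]), 'tau': array([-6.62569255e-04, -4.93563366e+01, -3.82443191e-01, -3.14349711e+01,
        1.30452091e-02,  1.14087149e-02,  4.53209481e-06]), 'tcp_pos': array([215.97480007, 612.85261417, 403.60056814]), 'tool_rot': array([-5.29561816e-01, -3.09640230e+00,  3.02916093e-03]), 'force': array([-0.30285546,  0.42695853,  0.37460595]), 'torque': array([-0.00770617,  0.00841549,  0.00566813]), 'finger_force': 0.0, 'width': 85.09623049719484}
{'fx': 347.37861223114544, 'fy': 347.37861223114544, 'cx': 252.6431725127321, 'cy': 187.33474426483784, 'dist_coeffs': array([-0.08141851,  0.        ,  0.        ,  0.        ,  0.        ]), 'origin': array([ 465.74159914,  -20.18111751, 1050.32148536]), 'attitude': array([ 0.03834241, -0.07469224, -1.59566405])}
{'fx': 458.4955602360511, 'fy': 458.4955602360511, 'cx': 256.1794258884961, 'cy': 192.33309544020545, 'dist_coeffs': array([-0.00453343,  0.        ,  0.        ,  0.        ,  0.        ]), 'origin': array([384.82138215, 849.21707326, 770.02935055]), 'attitude': array([ 0.10922946, -1.29887622, -2.71130203])}
```

View pics/top0.png

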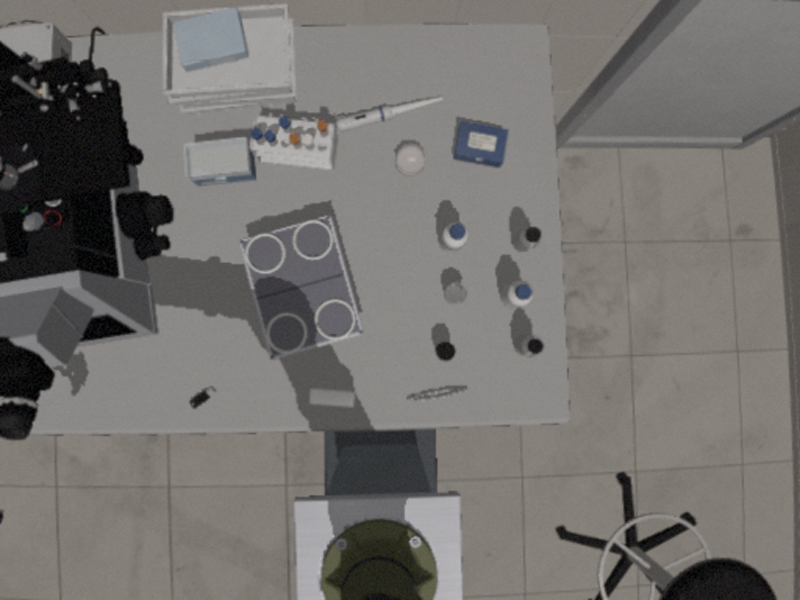

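View pics/side0.png

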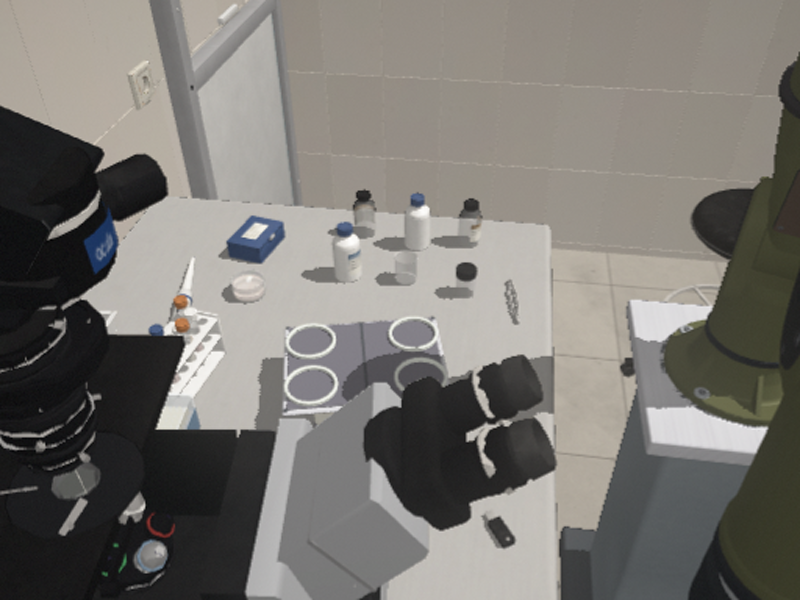

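Top view (800x600 scale): the platform is at about (300,287), with white-bottle caps at (457,232) and (522,292). Black-capped bottles or the lens case are at (533,234), (535,346) and (445,351), and the beaker is at (456,292). In the side view, the wide-cap item nearest the robot at (466,278) looks like the lens case. I'll enlarge for pixel readings.

```bash
cat > h.py <<'E'
import numpy as np, cv2
from scipy.spatial.transform import Rotation as R
from rig import telemetry, grab_frame
def K(d): return np.array([[d["fx"],0,d["cx"]],[0,d["fy"],d["cy"]],[0,0,1]])
def at_z(d,uv,z):
    n=cv2.undistortPoints(np.array([[uv]],float),K(d),d["dist_coeffs"])[0,0]
    r=R.from_rotvec(d["attitude"]).apply([n[0],-n[1],-1])
    return (d["origin"]+r*(z-d["origin"][2])/r[2])[:2]
def proj(d,p):
    c=R.from_rotvec(d["attitude"]).inv().apply(np.atleast_2d(p)-d["origin"])*[1,-1,-1]
    return cv2.projectPoints(c,np.zeros(3),np.zeros(3),K(d),d["dist_coeffs"])[0][:,0]
def crop(d,x0,y0,x1,y1,s,name):
    cv2.imwrite(name,cv2.resize(d["frame"][y0:y1,x0:x1,::-1],None,fx=s,fy=s,interpolation=cv2.INTER_CUBIC))
E
python3 - <<'E'
from h import *
crop(grab_frame("top"),150,125,350,235,4,"pics/t1.png")
crop(grab_frame("side"),170,110,350,280,3.5,"pics/s1.png")
E
```

```text
(no output)
```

View pics/t1.png

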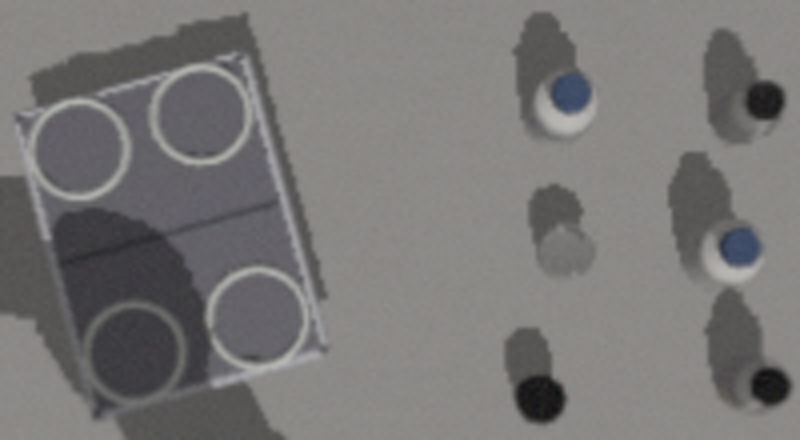

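View pics/s1.png

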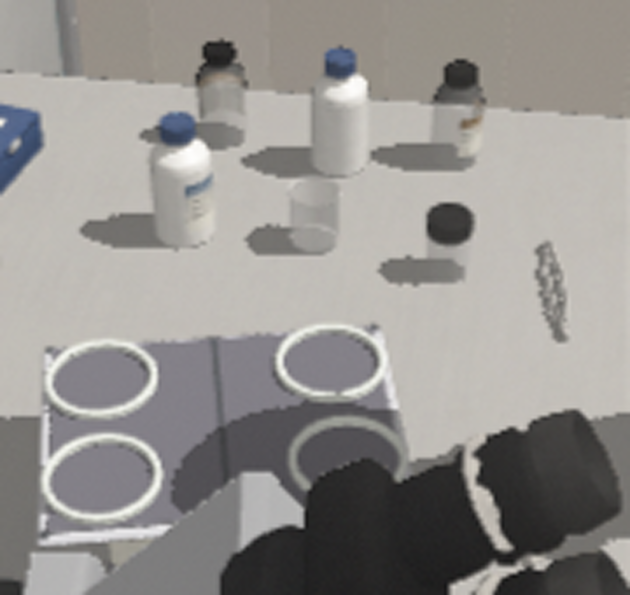

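Top crop: cap centres are L1 (571,92), L2 (740,246), S1 (764,101), S2 (769,386), with the lens case (540,398), which must stay, and the beaker (566,248). Seat rings: FL (79,149), FR (202,114), NL (135,352), NR (258,318). Side crop: the lens case is the squat one at (450,225); cap tops are at (178,119), (341,55), (218,47) and (461,66).

Run:
```python
from h import *
t=grab_frame("top");s=grab_frame("side")
tp=lambda u,v:(150+(u+.5)/4-.5,125+(v+.5)/4-.5)
sp=lambda u,v:(170+(u+.5)/3.5-.5,110+(v+.5)/3.5-.5)
B={"L1":((571,92),105,(178,119)),"L2":((740,246),105,(341,55)),"S1":((764,101),88,(218,47)),"S2":((769,386),88,(461,66)),"lens":((540,398),54,(450,218)),"beaker":((566,248),50,(315,190))}
for k,(a,z,b) in B.items():
    print(k,at_z(t,tp(*a),z).round(1),at_z(s,sp(*b),z).round(1))
S={"FL":((79,149),(102,477)),"FR":((202,114),(102,378)),"NL":((135,352),None),"NR":((258,318),(331,362))}
P={}
for k,(a,b) in S.items():
    P[k]=at_z(t,tp(*a),76); print(k,P[k].round(1),at_z(s,sp(*b),76).round(1) if b else "")
d=lambda a,b:P[a]-P[b]
for a,b in("FL","NL"),("FR","NR"),("FL","FR"),("NL","NR"):print(a,b,np.linalg.norm(d(a,b)).round(1),np.degrees(np.arctan2(*d(a,b)[::-1])).round(1))
print(R.from_rotvec(telemetry.get_state()["tool_rot"]).as_matrix().round(3))
```

```text
L1 [ 640.7 -155.6] [ 640.7 -160.4]
L2 [ 531.1 -269. ] [ 530.1 -272.1]
S1 [ 634.8 -295.4] [ 637.5 -299.6]
S2 [ 433.8 -289.9] [ 434.1 -296.9]
lens [ 429.1 -132.9] [ 428.1 -131.8]
beaker [ 536.6 -155.8] [ 535.  -159.3]
FL [613.5 189.9] [613.4 191.8]
FR [636.2 102.5] [635.5 104.7]
NL [469.4 152. ] 
NR [491.   65.5] [491.   68.1]
FL NL 149.0 14.8
FR NR 149.8 14.3
FL FR 90.3 104.6
NL NR 89.1 104.0
[[-0.943  0.332 -0.   ]
 [ 0.332  0.943 -0.001]
 [-0.    -0.001 -1.   ]]
```

Run:
```python
from h import *
t=grab_frame("top");s=grab_frame("side")
f=.64
def ray(d,uv):
    n=cv2.undistortPoints(np.array([[uv]],float),K(d),d["dist_coeffs"])[0,0]
    r=R.from_rotvec(d["attitude"]).apply([n[0],-n[1],-1]);return d["origin"],r/np.linalg.norm(r)
def tri(a,b):
    o,r=ray(t,(a[0]*f,a[1]*f));p,q=ray(s,(b[0]*f,b[1]*f))
    x=np.linalg.lstsq(np.c_[r,-q],p-o,rcond=None)[0];A=o+r*x[0];B=p+q*x[1];return ((A+B)/2).round(),np.linalg.norm(A-B).round(1)
print("eyepiece",tri((50,385),(535,380)),tri((38,430),(550,450)))
print("greycorner",tri((157,330),(285,415)), tri((157,330),(390,385)))
for uv in [(157,330),(172,225),(50,385),(20,435)]:
    print(uv,[at_z(t,(uv[0]*f,uv[1]*f),z).round() for z in(0,150,300,400)])
crop(t,0,110,130,290,3.3,"pics/m.png")
```

```text
eyepiece (array([374., 421., 348.]), np.float64(64.0)) (array([333., 460., 311.]), np.float64(15.4))
greycorner (array([531., 351., 203.]), np.float64(112.3)) (array([478., 324., 227.]), np.float64(3.6))
(157, 330) [array([480., 419.]), array([478., 356.]), array([476., 293.]), array([474., 252.])]
(172, 225) [array([686., 390.]), array([654., 331.]), array([623., 273.]), array([602., 234.])]
(50, 385) [array([376., 636.]), array([389., 543.]), array([402., 449.]), array([410., 386.])]
(20, 435) [array([278., 700.]), array([305., 597.]), array([332., 494.]), array([350., 426.])]
```

View pics/m.png

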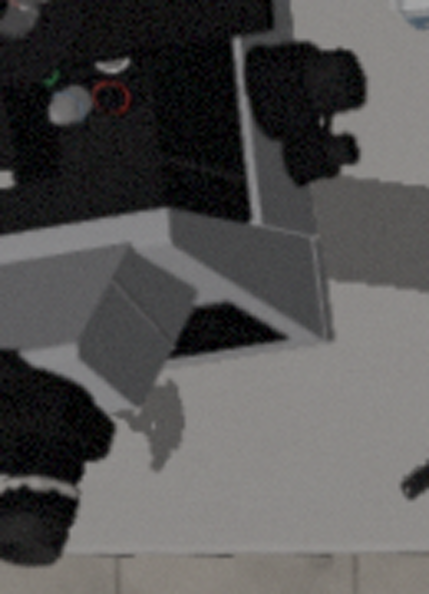

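The microscope's eyepieces reach about (333,460,311), and the grey base only starts at x>475. I'll first retract along -y at x≈216-235, then swing past it.

Call:
send_rows(deltas=[[[1,-0.269,-0.764,0,0,0,0],[1,-0.269,-0.764,0,0,0,0],[1,-0.269,-0.764,0,0,0,0],[1,-0.269,-0.764,0,0,0,0]]])

```text
time_s: 0.8
tcp_pos: [216.9, 488.8, 405.3]
tool_rot: [0.534, 3.095, -0.0]
force: [-0.1, -0.3, 0.3]
width: 85.3
finger_force: 0.0
```

Call:
send_rows(deltas=[[[1,-0.387,-0.719,0,0,0,0],[1,-0.387,-0.719,0,0,0,0],[1,-0.387,-0.719,0,0,0,0],[1,-0.387,-0.719,0,0,0,0]]])

```text
time_s: 1.2
tcp_pos: [236.0, 368.6, 405.3]
tool_rot: [0.535, 3.095, 0.001]
force: [0.5, 0.7, 0.7]
width: 85.3
finger_force: 0.0
```

```bash
cat >> h.py <<'E'
def plan(*wps,start=None):
    """waypoints (x,y,z,yaw deg of tool x), tool down; prints shift/turn numbers per call"""
    s=telemetry.get_state()
    if start is None:
        X=R.from_rotvec(s["tool_rot"]).as_matrix()[:,0]
        start=(*s["tcp_pos"],np.degrees(np.arctan2(X[1],X[0])))
    p=np.array(start,float); print("from",p.round(1),"t",round(s["time_s"],1))
    for w in wps:
        w=np.array(w,float); c,q=np.cos(np.radians(p[3])),np.sin(np.radians(p[3])); d=w-p
        a=(d[3]+180)%360-180 if abs(d[3])>180 else d[3]
        t=np.array([d[0]*c+d[1]*q, d[0]*q-d[1]*c, -d[2]])/150
        print(t.round(3),"az",round(-a/120,3),"dist",np.linalg.norm(d[:3]).round(),"rows>=",np.ceil(max(np.linalg.norm(d[:3])/50,abs(a)/8.59)), "!" if abs(t).max()>1 else "")
        p=w
E
python3 - <<'E'
from h import *
plan((330,290,405,160.6),(410,190,405,125),(490,80,405,90),(560,-30,405,50),(610,-110,405,10),(640.5,-158,300,0))
E
```

```text
from [236.  368.6 405.3 160.4] t 1.2
[-0.766 -0.283  0.002] az -0.002 dist 122.0 rows>= 3.0 
[-0.724 -0.452 -0.   ] az 0.297 dist 128.0 rows>= 5.0 
[-0.907  0.016 -0.   ] az 0.292 dist 136.0 rows>= 5.0 
[-0.733  0.467 -0.   ] az 0.333 dist 130.0 rows>= 5.0 
[-0.194  0.598 -0.   ] az 0.333 dist 94.0 rows>= 5.0 
[0.145 0.35  0.7  ] az 0.083 dist 119.0 rows>= 3.0
```

Call:
send_rows(deltas=[[[1,-0.766,-0.283,0,0,0,0],[1,-0.766,-0.283,0,0,0,0],[1,-0.766,-0.283,0,0,0,0],[1,-0.766,-0.283,0,0,0,0]]])

```text
time_s: 1.6
tcp_pos: [332.0, 291.2, 405.2]
tool_rot: [0.538, 3.094, 0.001]
force: [-0.5, -0.1, -0.0]
width: 85.2
finger_force: 0.0
```

Call:
send_rows(deltas=[[[1,-0.724,-0.452,0,0,0,0.297],[1,-0.724,-0.452,0,0,0,0.297],[1,-0.724,-0.452,0,0,0,0.297],[1,-0.724,-0.452,0,0,0,0.297],[1,-0.724,-0.452,0,0,0,0.297]]])

```text
time_s: 2.1
tcp_pos: [409.4, 193.7, 404.9]
tool_rot: [-1.453, -2.785, -0.001]
force: [-0.1, 1.0, -0.4]
width: 85.3
finger_force: 0.0
```

Call:
send_rows(deltas=[[[1,-0.907,0.016,0,0,0,0.292],[1,-0.907,0.016,0,0,0,0.292],[1,-0.907,0.016,0,0,0,0.292],[1,-0.907,0.016,0,0,0,0.292],[1,-0.907,0.016,0,0,0,0.292]]])

```text
time_s: 2.6
tcp_pos: [489.4, 83.6, 404.6]
tool_rot: [-2.22, -2.222, -0.0]
force: [-0.0, 0.6, -0.6]
width: 85.1
finger_force: 0.0
```

Call:
send_rows(deltas=[[[1,-0.733,0.467,0,0,0,0.333],[1,-0.733,0.467,0,0,0,0.333],[1,-0.733,0.467,0,0,0,0.333],[1,-0.733,0.467,0,0,0,0.333],[1,-0.733,0.467,0,0,0,0.333]]])

```text
time_s: 3.1
tcp_pos: [559.4, -26.1, 404.3]
tool_rot: [-2.846, -1.33, 0.0]
force: [-0.8, 0.0, -0.1]
width: 85.4
finger_force: 0.0
```

Call:
send_rows(deltas=[[[1,-0.194,0.598,0,0,0,0.333],[1,-0.194,0.598,0,0,0,0.333],[1,-0.194,0.598,0,0,0,0.333],[1,-0.194,0.598,0,0,0,0.333],[1,-0.194,0.598,0,0,0,0.333]]])

```text
time_s: 3.6
tcp_pos: [609.7, -104.9, 403.9]
tool_rot: [-3.128, -0.28, 0.001]
force: [0.4, -0.3, -0.6]
width: 85.6
finger_force: 0.0
```

Call:
send_rows(deltas=[[[1,0.145,0.35,0.7,0,0,0.083],[1,0.145,0.35,0.7,0,0,0.083],[1,0.145,0.35,0.7,0,0,0.083],[1,0.145,0.35,0.7,0,0,0.083],[1,0.145,0.35,0.7,0,0,0.083]]])

```text
time_s: 4.1
tcp_pos: [640.0, -154.3, 300.7]
tool_rot: [-3.141, -0.007, -0.001]
force: [0.1, 0.1, 1.2]
width: 85.4
finger_force: 0.0
```

Run:
```python
from h import *
print(telemetry.get_state()["joints"].round(2))
plan((640.5,-158,300,0),(640.5,-158,225,0))
d=grab_frame("side");crop(d,180,40,360,200,4,"pics/a1.png")
```

```text
[-0.36  0.48  0.74  1.58 -0.34  1.21 -1.12]
from [ 6.400e+02 -1.543e+02  3.007e+02  3.000e-01] t 4.1
[0.003 0.025 0.005] az 0.002 dist 4.0 rows>= 1.0 
[0.  0.  0.5] az -0.0 dist 75.0 rows>= 2.0
```

View pics/a1.png

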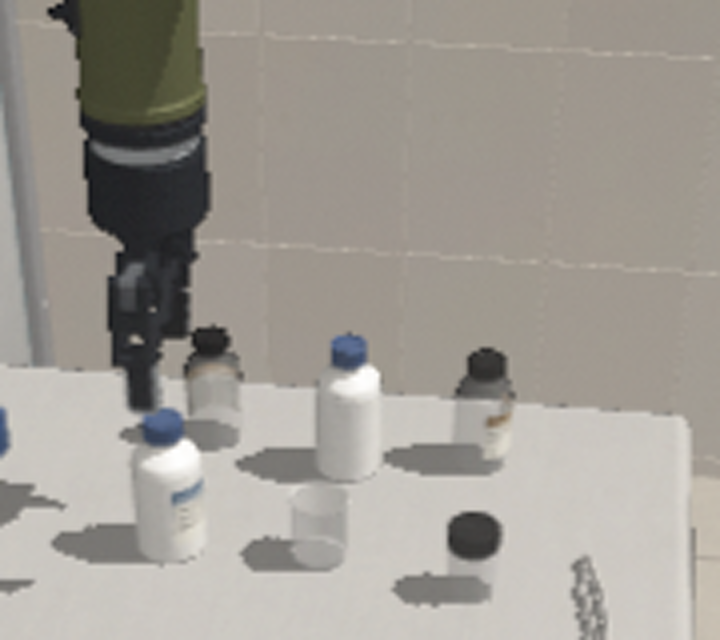

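The gripper hangs just over L1; the near fingertip is at crop (140,405) and the cap at (163,412). I'll check that x offset by projection.

Run:
```python
from h import *
d=grab_frame("side")
print((proj(d,[[640,-106,130],[640,-102,130],[640,-158,105],[640,-158,0]])-[180,40]+.5)*4)
```

```text
[[144.8280304  429.44477311]
 [143.44881904 432.86884027]
 [164.2579498  418.6152408 ]
 [172.68343692 544.90524561]]
```

Call:
send_rows(deltas=[[[1,0,0.02,0.25,0,0,0],[1,0,0.02,0.4,0,0,0],[1,0,0.02,0.5,0,0,0],[1,0,0.02,0.5,0,0,0]]])

```text
time_s: 4.6
tcp_pos: [639.1, -157.7, 224.0]
tool_rot: [-3.14, -0.003, 0.002]
force: [0.4, -0.1, -0.2]
width: 85.2
finger_force: 0.0
```

Call:
send_rows(deltas=[[[0,0,0,0,0,0,0],[0,0,0,0,0,0,0],[0,0,0,0,0,0,0],[0,0,0,0,0,0,0],[0,0,0,0,0,0,0]]], newtons=40)

```text
time_s: 5.1
tcp_pos: [640.1, -158.8, 226.7]
tool_rot: [-3.141, -0.001, -0.005]
force: [-0.5, 1.3, 6.2]
width: 45.9
finger_force: 40.6
```

Call:
send_rows(deltas=[[[0,0,0,0,0,0,0],[0,0,0,0,0,0,0],[0,0,0,0,0,0,0]]])

```text
time_s: 5.4
tcp_pos: [640.1, -158.8, 226.8]
tool_rot: [-3.141, -0.001, -0.005]
force: [-0.5, 1.3, 6.6]
width: 45.8
finger_force: 40.5
```

Run:
```python
from h import *
plan((640,-158.8,376,0),(640,-40,400,4),(627,80,400,9),(614,190.5,400,14.4),(614,190.5,310,14.4))
```

```text
from [ 640.1 -158.8  226.8    0. ] t 5.4
[-0.001 -0.    -0.995] az 0.0 dist 149.0 rows>= 3.0 
[ 0.    -0.792 -0.16 ] az -0.033 dist 121.0 rows>= 3.0 
[-0.031 -0.804 -0.   ] az -0.042 dist 121.0 rows>= 3.0 
[ 0.03  -0.741 -0.   ] az -0.045 dist 111.0 rows>= 3.0 
[0.  0.  0.6] az -0.0 dist 90.0 rows>= 2.0
```

Call:
send_rows(deltas=[[[0,0,0,-0.1,0,0,0],[0,0,0,-0.3,0,0,0],[0,0,0,-0.6,0,0,0],[0,0,0,-0.85,0,0,0],[0,0,0,-1,0,0,0]]])

```text
time_s: 5.9
tcp_pos: [639.4, -159.7, 379.1]
tool_rot: [3.141, -0.0, 0.007]
force: [0.3, 0.1, -1.7]
width: 46.2
finger_force: 41.7
```

Call:
send_rows(deltas=[[[0,0,-0.08,-0.03,0,0,0],[0,0,-0.24,-0.06,0,0,-0.01],[0,0,-0.42,-0.1,0,0,-0.02],[0,0,-0.61,-0.13,0,0,-0.03],[0,0,-0.8,-0.16,0,0,-0.033]]])

```text
time_s: 6.4
tcp_pos: [638.6, -36.7, 397.4]
tool_rot: [-3.139, -0.111, 0.004]
force: [0.4, 0.4, -2.3]
width: 45.7
finger_force: 41.7
```

Call:
send_rows(deltas=[[[0,-0.007,-0.18,0,0,0,-0.01],[0,-0.014,-0.36,0,0,0,-0.02],[0,-0.02,-0.53,0,0,0,-0.03],[0,-0.026,-0.67,0,0,0,-0.036],[0,-0.031,-0.8,0,0,0,-0.042]]])

```text
time_s: 6.9
tcp_pos: [625.6, 82.6, 397.7]
tool_rot: [3.132, 0.25, -0.003]
force: [-0.2, 0.4, -2.3]
width: 46.0
finger_force: 41.7
```

Call:
send_rows(deltas=[[[0,0.01,-0.18,0,0,0,-0.01],[0,0.02,-0.36,0,0,0,-0.02],[0,0.025,-0.53,0,0,0,-0.03],[0,0.03,-0.66,0,0,0,-0.04],[0,0.03,-0.74,0,0,0,-0.045]]])

```text
time_s: 7.4
tcp_pos: [612.8, 193.8, 398.4]
tool_rot: [-3.116, -0.4, 0.001]
force: [0.2, 0.5, -2.3]
width: 45.8
finger_force: 41.6
```

Run:
```python
from h import *
plan((614,190.5,312,14.4),(614,190.5,290,14.4))
t=grab_frame("top")["frame"];s=grab_frame("side")["frame"]
a=cv2.resize(t[110:240,140:260,::-1],None,fx=3.2,fy=3.2,interpolation=2);b=cv2.resize(s[100:290,160:310,::-1],(int(150*416/190),416),interpolation=2)
cv2.imwrite("pics/b1.png",np.hstack([a,b]))
```

```text
from [612.8 193.8 398.4  14.6] t 7.4
[0.002 0.023 0.576] az 0.002 dist 87.0 rows>= 2.0 
[0.    0.    0.147] az -0.0 dist 22.0 rows>= 1.0
```

View pics/b1.png

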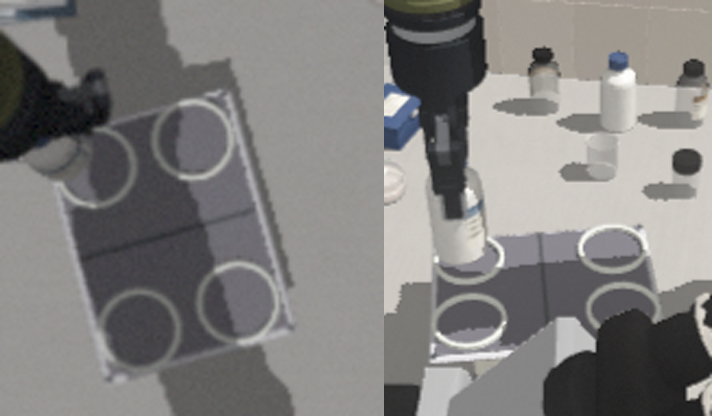

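The bottle is held upright over seat FL. Lowering.

Call:
send_rows(deltas=[[[0,0.005,0.015,0.1,0,0,0],[0,0.006,0.017,0.25,0,0,0],[0,0.006,0.017,0.42,0,0,0],[0,0.006,0.017,0.54,0,0,0],[0,0.006,0.017,0.576,0,0,0]]])

```text
time_s: 8.0
tcp_pos: [614.2, 186.1, 309.0]
tool_rot: [3.115, 0.389, -0.007]
force: [0.6, -0.2, -2.6]
width: 45.6
finger_force: 41.6
```

Call:
send_rows(deltas=[[[0,0,0,0.03,0,0,0],[0,0,0,0.06,0,0,0],[0,0,0,0.08,0,0,0],[0,0,0,0.1,0,0,0],[0,0,0,0.1,0,0,0]]])

```text
time_s: 8.5
tcp_pos: [614.8, 188.7, 297.3]
tool_rot: [-3.117, -0.395, -0.0]
force: [0.1, 0.6, -2.0]
width: 45.8
finger_force: 41.6
```

Call:
send_rows(deltas=[[[0,0,-0.01,0.015,0,0,0],[0,0,-0.01,0.03,0,0,0],[0,0,-0.01,0.03,0,0,0]]])

```text
time_s: 8.8
tcp_pos: [614.8, 190.2, 293.3]
tool_rot: [-3.116, -0.395, -0.002]
force: [-0.1, -0.2, -0.2]
width: 45.8
finger_force: 41.9
```

Call:
send_rows(deltas=[[[0.65,0,0,0,0,0,0],[0.75,0,0,0,0,0,0],[0.85,0,0,0,0,0,0],[0.85,0,0,0,0,0,0]]])

```text
time_s: 9.2
tcp_pos: [614.4, 190.1, 292.9]
tool_rot: [-3.117, -0.394, -0.0]
force: [-0.6, -0.6, -0.6]
width: 72.3
finger_force: 0.0
```

Call:
send_rows(deltas=[[[0.85,0,0,-0.1,0,0,0],[0.85,0,0,-0.3,0,0,0],[0.85,0,0,-0.6,0,0,0],[0.85,0,0,-0.8,0,0,0]]])

```text
time_s: 9.6
tcp_pos: [614.8, 189.7, 417.1]
tool_rot: [-3.116, -0.394, -0.006]
force: [0.9, 0.2, 0.7]
width: 72.6
finger_force: 0.0
```

Run:
```python
from h import *
plan((620,80,410,10),(600,-40,410,5),(570,-160,410,0),(531,-271,325,0),(531,-271,225,0))
```

```text
from [614.8 189.7 417.1  14.4] t 9.6
[-0.148  0.717  0.047] az 0.037 dist 110.0 rows>= 3.0 
[-0.27   0.765 -0.   ] az 0.042 dist 122.0 rows>= 3.0 
[-0.269  0.78  -0.   ] az 0.042 dist 124.0 rows>= 3.0 
[-0.26   0.74   0.567] az -0.0 dist 145.0 rows>= 3.0 
[0.    0.    0.667] az -0.0 dist 100.0 rows>= 2.0
```

Call:
send_rows(deltas=[[[1,-0.148,0.717,0.04,0,0,0.037],[1,-0.148,0.717,0.04,0,0,0.037],[1,-0.148,0.717,0.04,0,0,0.037],[1,-0.148,0.717,0.04,0,0,0.037]]])

```text
time_s: 10.0
tcp_pos: [619.8, 76.6, 408.4]
tool_rot: [3.13, 0.264, 0.003]
force: [0.0, 0.7, -0.5]
width: 85.4
finger_force: 0.0
```

Call:
send_rows(deltas=[[[1,-0.27,0.765,0,0,0,0.042],[1,-0.27,0.765,0,0,0,0.042],[1,-0.27,0.765,0,0,0,0.042],[1,-0.27,0.765,0,0,0,0.042]]])

```text
time_s: 10.4
tcp_pos: [599.2, -42.9, 408.0]
tool_rot: [3.139, 0.128, 0.002]
force: [-0.1, 0.7, 0.3]
width: 85.6
finger_force: 0.0
```

Call:
send_rows(deltas=[[[1,-0.269,0.78,0,0,0,0.042],[1,-0.269,0.78,0,0,0,0.042],[1,-0.269,0.78,0,0,0,0.042],[1,-0.269,0.78,0,0,0,0.042]]])

```text
time_s: 10.8
tcp_pos: [569.1, -162.0, 407.7]
tool_rot: [3.141, -0.009, 0.002]
force: [-0.6, -0.4, -0.2]
width: 85.4
finger_force: 0.0
```

Call:
send_rows(deltas=[[[1,-0.26,0.74,0.567,0,0,0],[1,-0.26,0.74,0.567,0,0,0],[1,-0.26,0.74,0.567,0,0,0],[1,-0.26,0.74,0.567,0,0,0],[1,-0.26,0.74,0.567,0,0,0]]])

```text
time_s: 11.3
tcp_pos: [531.8, -268.6, 321.1]
tool_rot: [-3.14, -0.0, 0.001]
force: [0.7, 0.2, 0.2]
width: 85.3
finger_force: 0.0
```

Run:
```python
from h import *
plan((531,-272,225,0))
t=grab_frame("top")["frame"];s=grab_frame("side")["frame"]
a=cv2.resize(t[125:235,150:350,::-1],None,fx=2,fy=2,interpolation=2);b=cv2.resize(s[90:290,160:350,::-1],(400,420),interpolation=2)
cv2.imwrite("pics/c1.png",np.hstack([np.vstack([a,np.zeros((200,400,3),np.uint8)]),b]))
```

```text
from [ 531.8 -268.6  321.1    0. ] t 11.3
[-0.005  0.023  0.641] az 0.0 dist 96.0 rows>= 2.0
```

View pics/c1.png

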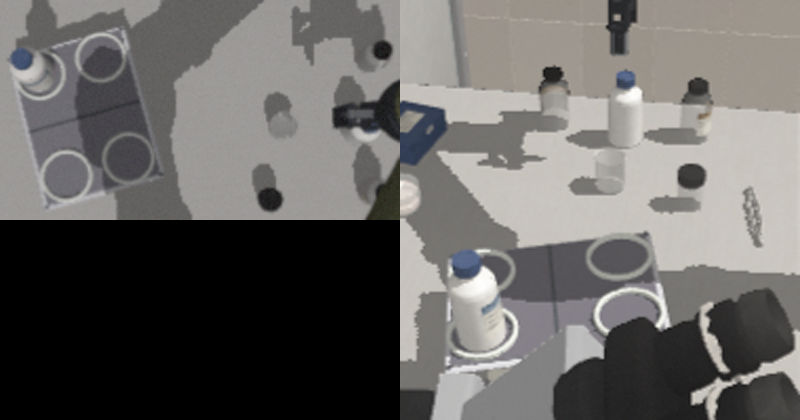

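L1 stands in seat FL (platform tilted slightly), and the gripper is above L2. Next I'll grip L2.

Call:
send_rows(deltas=[[[1,-0.005,0.02,0.25,0,0,0],[1,-0.005,0.02,0.5,0,0,0],[1,-0.005,0.02,0.64,0,0,0],[1,-0.005,0.02,0.64,0,0,0]]])

```text
time_s: 11.8
tcp_pos: [530.4, -270.3, 223.4]
tool_rot: [-3.139, -0.004, 0.006]
force: [0.8, 0.2, 0.3]
width: 85.3
finger_force: 0.0
```

Call:
send_rows(deltas=[[[0,0,0,0,0,0,0],[0,0,0,0,0,0,0],[0,0,0,0,0,0,0],[0,0,0,0,0,0,0],[0,0,0,0,0,0,0]]])

```text
time_s: 12.3
tcp_pos: [530.9, -273.6, 228.0]
tool_rot: [-3.141, 0.002, -0.006]
force: [-0.3, 1.7, 6.3]
width: 45.6
finger_force: 40.5
```

Run:
```python
from h import *
z=telemetry.get_state();print(z["width"],z["finger_force"],z["force"])
x,y,h=z["tcp_pos"]
plan((x,y,h+149,0),(525,-155,410,3),(515,-35,425,7),(490,70,425,11),(468.5,153,425,14.4),(468.5,153,h+100,14.4))
```

```text
45.624143359404876 40.504477098584175 [-0.32445868  1.74654828  6.27739649]
from [ 5.309e+02 -2.736e+02  2.280e+02 -1.000e-01] t 12.3
[ 0.    -0.    -0.993] az -0.001 dist 149.0 rows>= 3.0 
[-0.039 -0.791 -0.22 ] az -0.025 dist 123.0 rows>= 3.0 
[-0.025 -0.802 -0.1  ] az -0.033 dist 121.0 rows>= 3.0 
[-0.08  -0.715 -0.   ] az -0.033 dist 108.0 rows>= 3.0 
[-0.035 -0.571 -0.   ] az -0.028 dist 86.0 rows>= 2.0 
[0.    0.    0.646] az -0.0 dist 97.0 rows>= 2.0
```

Call:
send_rows(deltas=[[[0,0,0,-0.1,0,0,0],[0,0,0,-0.3,0,0,0],[0,0,0,-0.6,0,0,0],[0,0,0,-0.85,0,0,0],[0,0,0,-1,0,0,0]]])

```text
time_s: 12.8
tcp_pos: [529.6, -274.7, 380.2]
tool_rot: [3.14, -0.004, 0.007]
force: [-0.1, -0.1, -2.5]
width: 45.8
finger_force: 41.7
```

Call:
send_rows(deltas=[[[0,-0.004,-0.08,-0.04,0,0,0],[0,-0.012,-0.24,-0.1,0,0,-0.01],[0,-0.02,-0.42,-0.15,0,0,-0.015],[0,-0.03,-0.61,-0.2,0,0,-0.02],[0,-0.04,-0.8,-0.22,0,0,-0.025]]])

```text
time_s: 13.3
tcp_pos: [523.3, -151.8, 408.5]
tool_rot: [-3.14, -0.081, 0.001]
force: [-0.3, 0.6, -3.0]
width: 45.7
finger_force: 41.7
```

Call:
send_rows(deltas=[[[0,-0.005,-0.18,-0.02,0,0,-0.01],[0,-0.01,-0.36,-0.04,0,0,-0.016],[0,-0.015,-0.53,-0.06,0,0,-0.022],[0,-0.02,-0.67,-0.08,0,0,-0.028],[0,-0.025,-0.8,-0.1,0,0,-0.033]]])

```text
time_s: 13.8
tcp_pos: [513.1, -31.9, 422.9]
tool_rot: [-3.135, -0.191, 0.003]
force: [0.3, -0.1, -1.9]
width: 45.7
finger_force: 41.7
```

Call:
send_rows(deltas=[[[0,-0.018,-0.15,0,0,0,-0.01],[0,-0.035,-0.3,0,0,0,-0.016],[0,-0.05,-0.45,0,0,0,-0.022],[0,-0.065,-0.6,0,0,0,-0.028],[0,-0.08,-0.715,0,0,0,-0.033]]])

```text
time_s: 14.3
tcp_pos: [488.1, 73.1, 422.8]
tool_rot: [-3.127, -0.3, 0.003]
force: [-0.4, 0.5, -2.4]
width: 45.8
finger_force: 41.7
```

Call:
send_rows(deltas=[[[0,-0.01,-0.14,0,0,0,-0.01],[0,-0.018,-0.28,0,0,0,-0.016],[0,-0.025,-0.42,0,0,0,-0.022],[0,-0.032,-0.53,0,0,0,-0.028],[0,-0.035,-0.57,0,0,0,-0.028]]])

```text
time_s: 14.8
tcp_pos: [467.4, 156.4, 423.5]
tool_rot: [-3.117, -0.393, 0.001]
force: [0.3, -0.5, -2.1]
width: 45.1
finger_force: 41.7
```

Run:
```python
from h import *
plan((468.5,153,318,14.4),(468.5,153,300,14.4))
s=grab_frame("side");t=grab_frame("top")
a=cv2.resize(t["frame"][110:240,140:260,::-1],None,fx=3.2,fy=3.2,interpolation=2);b=cv2.resize(s["frame"][100:290,160:310,::-1],(int(150*416/190),416),interpolation=2)
cv2.imwrite("pics/d1.png",np.hstack([a,b]))
```

```text
from [467.4 156.4 423.5  14.4] t 14.8
[0.002 0.024 0.704] az -0.0 dist 106.0 rows>= 3.0 
[0.   0.   0.12] az -0.0 dist 18.0 rows>= 1.0
```

View pics/d1.png

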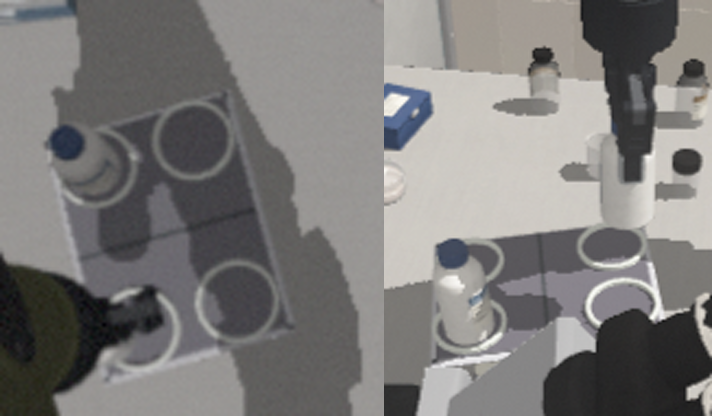

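L2 is upright over NL, and L1 stands inside its ring. Lowering.

Call:
send_rows(deltas=[[[0,0.002,0.012,0.12,0,0,0],[0,0.002,0.012,0.3,0,0,0],[0,0.002,0.012,0.5,0,0,0],[0,0.002,0.012,0.66,0,0,0],[0,0.002,0.012,0.7,0,0,0]]])

```text
time_s: 15.4
tcp_pos: [468.1, 150.8, 316.2]
tool_rot: [3.116, 0.384, -0.007]
force: [-0.5, -0.3, -2.1]
width: 45.7
finger_force: 41.7
```

Call:
send_rows(deltas=[[[0,0,0,0.03,0,0,0],[0,0,0,0.06,0,0,0],[0,0,0,0.08,0,0,0],[0,0,0,0.08,0,0,0]]])

```text
time_s: 15.8
tcp_pos: [469.1, 152.4, 307.2]
tool_rot: [-3.117, -0.388, -0.001]
force: [0.2, 0.8, -1.3]
width: 45.6
finger_force: 41.7
```

Call:
send_rows(deltas=[[[0,0,0,0.02,0,0,0],[0,0,0,0.04,0,0,0],[0,0,0,0.05,0,0,0],[0,0,0,0.05,0,0,0]]])

```text
time_s: 16.2
tcp_pos: [468.9, 152.5, 299.3]
tool_rot: [-3.117, -0.388, -0.0]
force: [0.9, 0.9, -1.0]
width: 45.8
finger_force: 41.8
```

Call:
send_rows(deltas=[[[0,0,0,0.01,0,0,0],[0,0,0,0.02,0,0,0],[0,0,0,0.02,0,0,0]]])

```text
time_s: 16.5
tcp_pos: [468.8, 152.5, 296.3]
tool_rot: [-3.117, -0.388, 0.0]
force: [-0.8, -0.1, 2.1]
width: 45.8
finger_force: 42.0
```

Weight has moved to the seat. Releasing and lifting, then I'll check the tilt.

Call:
send_rows(deltas=[[[0.65,0,0,0,0,0,0],[0.75,0,0,0,0,0,0],[0.85,0,0,0,0,0,0],[0.85,0,0,0,0,0,0]]])

```text
time_s: 16.9
tcp_pos: [468.9, 152.4, 296.3]
tool_rot: [-3.118, -0.388, -0.0]
force: [0.4, 0.0, 0.5]
width: 72.9
finger_force: 0.0
```

Call:
send_rows(deltas=[[[0.85,0,0,-0.1,0,0,0],[0.85,0,0,-0.3,0,0,0],[0.85,0,0,-0.6,0,0,0],[0.85,0,0,-0.9,0,0,0]]])

```text
time_s: 17.3
tcp_pos: [468.5, 152.1, 432.4]
tool_rot: [3.117, 0.388, -0.002]
force: [0.9, 0.6, 0.2]
width: 72.6
finger_force: 0.0
```

Run:
```python
from h import *
plan((560,40,430,10),(600,-80,415,5),(630,-200,415,0),(636,-298.5,310,0),(636,-298.5,219,0))
```

```text
from [468.5 152.1 432.4  14.2] t 17.3
[0.408 0.874 0.016] az 0.035 dist 145.0 rows>= 3.0 
[0.124 0.834 0.1  ] az 0.042 dist 127.0 rows>= 3.0 
[ 0.13   0.814 -0.   ] az 0.042 dist 124.0 rows>= 3.0 
[0.04  0.657 0.7  ] az -0.0 dist 144.0 rows>= 3.0 
[0.    0.    0.607] az -0.0 dist 91.0 rows>= 2.0
```

Call:
send_rows(deltas=[[[1,0.408,0.874,0.016,0,0,0.035],[1,0.408,0.874,0.016,0,0,0.035],[1,0.408,0.874,0.016,0,0,0.035],[1,0.408,0.874,0.016,0,0,0.035]]])

```text
time_s: 17.7
tcp_pos: [562.4, 33.9, 428.9]
tool_rot: [3.126, 0.257, 0.002]
force: [-0.0, -0.3, -0.1]
width: 85.7
finger_force: 0.0
```

Call:
send_rows(deltas=[[[1,0.124,0.834,0.1,0,0,0.042],[1,0.124,0.834,0.1,0,0,0.042],[1,0.124,0.834,0.1,0,0,0.042],[1,0.124,0.834,0.1,0,0,0.042]]])

```text
time_s: 18.1
tcp_pos: [600.0, -84.5, 413.3]
tool_rot: [3.136, 0.123, -0.002]
force: [0.2, 0.3, -0.3]
width: 85.5
finger_force: 0.0
```

Call:
send_rows(deltas=[[[1,0.13,0.814,0,0,0,0.042],[1,0.13,0.814,0,0,0,0.042],[1,0.13,0.814,0,0,0,0.042],[1,0.13,0.814,0,0,0,0.042]]])

```text
time_s: 18.5
tcp_pos: [629.7, -203.0, 413.6]
tool_rot: [3.139, -0.011, -0.001]
force: [0.6, 0.0, -0.8]
width: 85.3
finger_force: 0.0
```

Run:
```python
from h import *
plan((636,-298,310,0),(636,-298,219,0))
s=grab_frame("side");t=grab_frame("top")
a=cv2.resize(t["frame"][125:235,145:245,::-1],(400,440),interpolation=2);b=cv2.resize(s["frame"][180:280,160:310,::-1],None,fx=2.6,fy=2.6,interpolation=2)
c=np.zeros((440,b.shape[1],3),np.uint8);c[:b.shape[0]]=b
cv2.imwrite("pics/e1.png",np.hstack([a,c]))
```

```text
from [ 6.297e+02 -2.030e+02  4.136e+02 -4.000e-01] t 18.5
[0.047 0.633 0.691] az -0.003 dist 141.0 rows>= 3.0 
[0.    0.    0.607] az -0.0 dist 91.0 rows>= 2.0
```

View pics/e1.png

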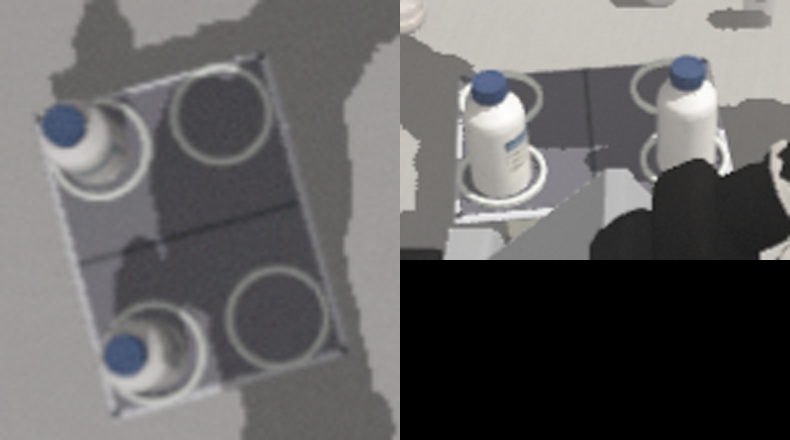

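Both large bottles stand in FL and NL, caps at crop (65,126) and (124,355). The empty rings are back at their unloaded pixels. Quick numeric check of tilt and offset:

Run:
```python
from h import *
t=grab_frame("top")
tp=lambda u,v:(145+(u+.5)/4-.5,125+(v+.5)/4-.5)
for n,a in("FL",(65,126)),("NL",(124,355)):print(n,at_z(t,tp(*a),175).round(1))
# ring outline detection vs the level model: best-fit platform tilt from the two empty rings
c=np.array([552.5,127.5]);w=np.radians(14.4);u=np.array([np.cos(w),np.sin(w)]);v=np.array([-u[1],u[0]])
g=cv2.GaussianBlur(cv2.cvtColor(t["frame"],cv2.COLOR_RGB2GRAY),(3,3),0).astype(np.float32)
th=np.linspace(0,2*np.pi,180)
for nm,s in("FR",1),("NR",-1):
    best=[]
    for dx in np.arange(-6,6.1,.5):
        for dy in np.arange(-6,6.1,.5):
            m=c+s*75*u-45*v+[dx,dy]
            P=np.c_[m[0]+34.2*np.cos(th),m[1]+34.2*np.sin(th),np.full(180,76.)]
            q=proj(t,P).astype(np.float32)
            best.append((cv2.remap(g,q[:,0],q[:,1],1).mean(),dx,dy,m))
    print(nm,max(best,key=lambda b:b[0]))
```

```text
FL [613.8 190.2]
NL [467.6 154. ]
FR (np.float32(118.3446), np.float64(0.5), np.float64(0.5), array([636.83478201, 103.06549929]))
NR (np.float32(110.23363), np.float64(0.0), np.float64(0.5), array([491.04730784,  65.76201621]))
```

Positions match the seats to within about 1.5 mm, and the platform is level. On to the small bottles, S1 first.

Call:
send_rows(deltas=[[[1,0.045,0.62,0.69,0,0,0],[1,0.045,0.62,0.69,0,0,0],[1,0.045,0.62,0.69,0,0,0],[1,0.045,0.62,0.69,0,0,0],[1,0.045,0.62,0.69,0,0,0]]])

```text
time_s: 19.15
tcp_pos: [637.4, -290.6, 309.8]
tool_rot: [-3.139, -0.0, 0.001]
force: [0.1, -0.3, -0.0]
width: 85.3
finger_force: 0.0
```

Call:
send_rows(deltas=[[[1,0,0.005,0.25,0,0,0],[1,0,0.005,0.5,0,0,0],[1,0,0.005,0.61,0,0,0],[1,0,0.005,0.61,0,0,0]]])

```text
time_s: 19.55
tcp_pos: [637.3, -290.5, 217.5]
tool_rot: [-3.139, -0.002, 0.004]
force: [-0.2, -0.4, 0.4]
width: 85.1
finger_force: 0.0
```

Call:
send_rows(deltas=[[[0,0,0,0,0,0,0],[0,0,0,0,0,0,0],[0,0,0,0,0,0,0],[0,0,0,0,0,0,0],[0,0,0,0,0,0,0]]], newtons=30)

```text
time_s: 20.05
tcp_pos: [637.6, -294.0, 221.2]
tool_rot: [3.141, -0.003, 0.006]
force: [-0.6, 0.4, 6.6]
width: 40.2
finger_force: 29.8
```

Run:
```python
from h import *
z=telemetry.get_state();print(z["width"],z["finger_force"],z["force"])
x,y,h=z["tcp_pos"]
plan((x,y,h+149,0),(637,-180,405,4),(637,-60,410,8),(637,35,410,12),(636.5,103,410,14.4),(636.5,103,h+86,14.4))
```

```text
40.170770029572935 29.81218893809455 [-0.55866371  0.39832542  6.59508565]
from [ 6.376e+02 -2.940e+02  2.212e+02 -1.000e-01] t 20.1
[ 0.    -0.    -0.993] az -0.001 dist 149.0 rows>= 3.0 
[-0.004 -0.76  -0.232] az -0.033 dist 119.0 rows>= 3.0 
[ 0.056 -0.798 -0.033] az -0.033 dist 120.0 rows>= 3.0 
[ 0.088 -0.627 -0.   ] az -0.033 dist 95.0 rows>= 2.0 
[ 0.091 -0.444 -0.   ] az -0.02 dist 68.0 rows>= 2.0 
[0.    0.    0.685] az -0.0 dist 103.0 rows>= 3.0
```

Call:
send_rows(deltas=[[[0,0,0,-0.1,0,0,0],[0,0,0,-0.3,0,0,0],[0,0,0,-0.6,0,0,0],[0,0,0,-0.85,0,0,0],[0,0,0,-1,0,0,0]]])

```text
time_s: 20.55
tcp_pos: [636.9, -294.1, 373.5]
tool_rot: [3.14, -0.003, 0.007]
force: [0.7, 0.6, -1.4]
width: 39.8
finger_force: 30.7
```

Call:
send_rows(deltas=[[[0,0,-0.08,-0.04,0,0,0],[0,0,-0.24,-0.1,0,0,-0.01],[0,0,-0.42,-0.15,0,0,-0.02],[0,0,-0.6,-0.2,0,0,-0.03],[0,0,-0.76,-0.23,0,0,-0.033]]])

```text
time_s: 21.05
tcp_pos: [636.9, -176.6, 402.6]
tool_rot: [-3.138, -0.109, 0.003]
force: [-0.3, -0.1, -1.0]
width: 39.9
finger_force: 30.6
```

Call:
send_rows(deltas=[[[0,0.012,-0.18,-0.01,0,0,-0.01],[0,0.024,-0.36,-0.02,0,0,-0.016],[0,0.036,-0.53,-0.03,0,0,-0.022],[0,0.048,-0.67,-0.03,0,0,-0.028],[0,0.056,-0.8,-0.03,0,0,-0.033]]])

```text
time_s: 21.55
tcp_pos: [636.8, -56.5, 406.6]
tool_rot: [-3.133, -0.218, 0.004]
force: [0.2, -0.8, -1.6]
width: 39.8
finger_force: 30.6
```

Call:
send_rows(deltas=[[[0,0.02,-0.15,0,0,0,-0.01],[0,0.04,-0.3,0,0,0,-0.016],[0,0.06,-0.43,0,0,0,-0.022],[0,0.075,-0.54,0,0,0,-0.028],[0,0.088,-0.63,0,0,0,-0.033]]])

```text
time_s: 22.05
tcp_pos: [637.6, 38.1, 407.8]
tool_rot: [-3.125, -0.325, 0.0]
force: [0.1, 0.0, -0.0]
width: 40.0
finger_force: 30.6
```

Call:
send_rows(deltas=[[[0,0.025,-0.12,0,0,0,-0.01],[0,0.05,-0.24,0,0,0,-0.015],[0,0.07,-0.34,0,0,0,-0.02],[0,0.085,-0.41,0,0,0,-0.02],[0,0.09,-0.44,0,0,0,-0.02]]])

```text
time_s: 22.55
tcp_pos: [637.3, 105.5, 407.7]
tool_rot: [-3.117, -0.391, 0.0]
force: [-0.1, 1.5, -1.4]
width: 39.8
finger_force: 30.6
```

Run:
```python
from h import *
grab_frame("side");s=grab_frame("side");t=grab_frame("top")
plan((636.5,103,307,14.4))
a=cv2.resize(t["frame"][110:240,140:260,::-1],None,fx=3.2,fy=3.2,interpolation=2);b=cv2.resize(s["frame"][100:290,160:310,::-1],(int(150*416/190),416),interpolation=2)
cv2.imwrite("pics/f1.png",np.hstack([a,b]))
```

```text
from [637.3 103.3 407.9  14.2] t 22.7
[-0.006  0.001  0.672] az -0.002 dist 101.0 rows>= 3.0
```

View pics/f1.png

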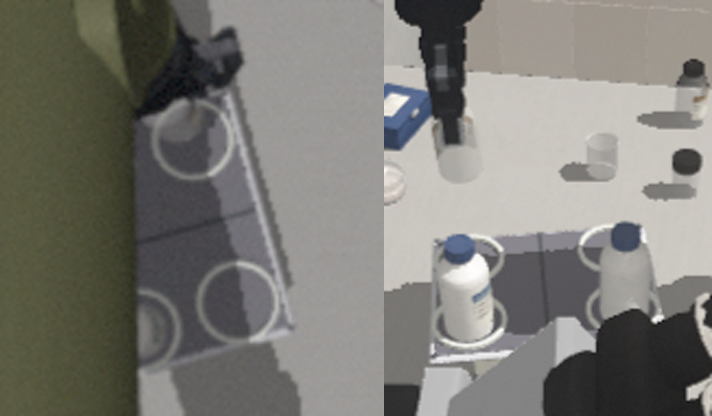

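S1 hangs upright above FR, clear of the large bottles. Lowering.

Call:
send_rows(deltas=[[[0,-0.003,0,0.12,0,0,0],[0,-0.005,0,0.3,0,0,0],[0,-0.005,0,0.5,0,0,0],[0,-0.005,0,0.64,0,0,0],[0,-0.005,0,0.67,0,0,0]]])

```text
time_s: 23.2
tcp_pos: [635.6, 102.2, 304.6]
tool_rot: [3.117, 0.385, -0.008]
force: [-0.3, 0.2, -1.3]
width: 40.0
finger_force: 30.6
```

Call:
send_rows(deltas=[[[0,0,0,0.03,0,0,0],[0,0,0,0.06,0,0,0],[0,0,0,0.09,0,0,0],[0,0,0,0.1,0,0,0],[0,0,0,0.1,0,0,0]]])

```text
time_s: 23.7
tcp_pos: [636.6, 103.5, 292.6]
tool_rot: [-3.117, -0.388, -0.001]
force: [1.0, 0.5, -0.1]
width: 39.9
finger_force: 30.6
```

Call:
send_rows(deltas=[[[0,0,0,0.01,0,0,0],[0,0,0,0.02,0,0,0],[0,0,0,0.025,0,0,0],[0,0,0,0.025,0,0,0]]])

```text
time_s: 24.1
tcp_pos: [636.7, 103.5, 288.8]
tool_rot: [-3.117, -0.388, -0.001]
force: [-0.7, -0.2, -0.6]
width: 39.9
finger_force: 30.7
```

Call:
send_rows(deltas=[[[0,0,0,0.008,0,0,0],[0,0,0,0.008,0,0,0]]])

```text
time_s: 24.3
tcp_pos: [636.7, 103.5, 287.6]
tool_rot: [-3.117, -0.388, -0.001]
force: [1.3, 0.1, 1.3]
width: 39.6
finger_force: 30.8
```

Call:
send_rows(deltas=[[[0.55,0,0,0,0,0,0],[0.65,0,0,0,0,0,0],[0.72,0,0,0,0,0,0],[0.72,0,0,0,0,0,0]]])

```text
time_s: 24.7
tcp_pos: [636.5, 103.5, 287.3]
tool_rot: [-3.117, -0.388, 0.0]
force: [0.3, 0.4, -0.7]
width: 61.3
finger_force: 0.0
```

Call:
send_rows(deltas=[[[0.72,0,0,-0.1,0,0,0],[0.72,0,0,-0.3,0,0,0],[0.72,0,0,-0.6,0,0,0],[0.72,0,0,-0.85,0,0,0]]])

```text
time_s: 25.1
tcp_pos: [636.5, 103.2, 418.2]
tool_rot: [-3.117, -0.387, -0.003]
force: [0.4, 1.2, 0.3]
width: 61.3
finger_force: 0.0
```

Run:
```python
from h import *
plan((615,0,415,8),(560,-110,415,0),(495,-210,380,0),(434,-293,300,0),(434,-293,219,0))
t=grab_frame("top")
```

```text
from [636.5 103.2 418.2  14.2] t 25.1
[-0.308  0.632  0.021] az 0.051 dist 105.0 rows>= 3.0 
[-0.465  0.675 -0.   ] az 0.067 dist 123.0 rows>= 3.0 
[-0.433  0.667  0.233] az -0.0 dist 124.0 rows>= 3.0 
[-0.407  0.553  0.533] az -0.0 dist 130.0 rows>= 3.0 
[0.   0.   0.54] az -0.0 dist 81.0 rows>= 2.0
```

Call:
send_rows(deltas=[[[1,-0.308,0.632,0.02,0,0,0.051],[1,-0.308,0.632,0.02,0,0,0.051],[1,-0.308,0.632,0.02,0,0,0.051],[1,-0.308,0.632,0.02,0,0,0.051]]])

```text
time_s: 25.55
tcp_pos: [614.6, -2.7, 413.3]
tool_rot: [-3.134, -0.213, -0.003]
force: [0.7, 1.5, -0.4]
width: 85.2
finger_force: 0.0
```

Call:
send_rows(deltas=[[[1,-0.465,0.675,0,0,0,0.067],[1,-0.465,0.675,0,0,0,0.067],[1,-0.465,0.675,0,0,0,0.067],[1,-0.465,0.675,0,0,0,0.067]]])

```text
time_s: 25.95
tcp_pos: [558.9, -112.9, 412.9]
tool_rot: [-3.141, 0.007, -0.002]
force: [-0.6, -0.2, 0.3]
width: 85.2
finger_force: 0.0
```

Call:
send_rows(deltas=[[[1,-0.433,0.667,0.233,0,0,0],[1,-0.433,0.667,0.233,0,0,0],[1,-0.433,0.667,0.233,0,0,0],[1,-0.433,0.667,0.233,0,0,0]]])

```text
time_s: 26.35
tcp_pos: [494.0, -211.4, 376.6]
tool_rot: [-3.141, 0.005, 0.001]
force: [0.7, -0.3, -0.4]
width: 85.8
finger_force: 0.0
```

Call:
send_rows(deltas=[[[1,-0.407,0.553,0.533,0,0,0],[1,-0.407,0.553,0.533,0,0,0],[1,-0.407,0.553,0.533,0,0,0],[1,-0.407,0.553,0.533,0,0,0],[1,-0.407,0.553,0.533,0,0,0]]])

```text
time_s: 26.85
tcp_pos: [436.3, -291.1, 297.2]
tool_rot: [-3.141, -0.005, -0.001]
force: [0.6, -0.1, 0.6]
width: 85.4
finger_force: 0.0
```

Run:
```python
from h import *
grab_frame("top");plan((434,-294,219,0))
t=grab_frame("top");s=grab_frame("side")
a=cv2.resize(t["frame"][125:235,150:350,::-1],None,fx=2,fy=2,interpolation=2);b=cv2.resize(s["frame"][90:290,160:350,::-1],(400,420),interpolation=2)
cv2.imwrite("pics/g1.png",np.hstack([np.vstack([a,np.zeros((200,400,3),np.uint8)]),b]))
```

```text
from [ 4.368e+02 -2.908e+02  2.977e+02  3.000e-01] t 26.9
[-0.019  0.021  0.525] az 0.002 dist 79.0 rows>= 2.0
```

View pics/g1.png

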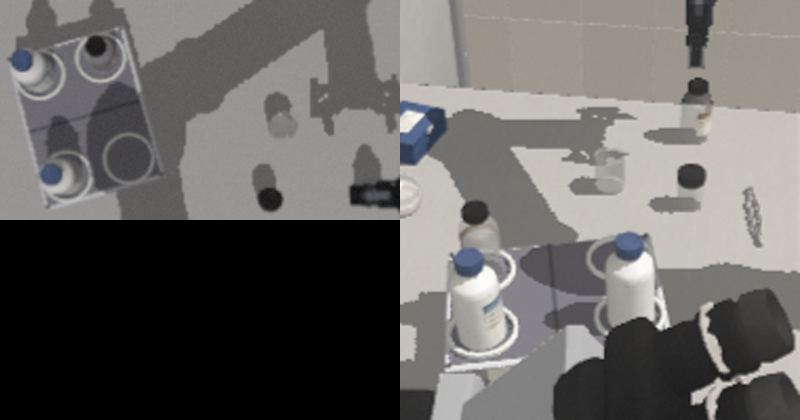

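Three bottles are upright in their rings, and the gripper is over S2.

Call:
send_rows(deltas=[[[1,-0.019,0.02,0.2,0,0,0],[1,-0.019,0.02,0.4,0,0,0],[1,-0.019,0.02,0.525,0,0,0],[1,-0.019,0.02,0.525,0,0,0]]])

```text
time_s: 27.4
tcp_pos: [431.8, -293.9, 216.5]
tool_rot: [-3.14, -0.005, 0.005]
force: [0.2, 0.7, -0.6]
width: 85.5
finger_force: 0.0
```

Call:
send_rows(deltas=[[[0,0,0,0,0,0,0],[0,0,0,0,0,0,0],[0,0,0,0,0,0,0],[0,0,0,0,0,0,0],[0,0,0,0,0,0,0]]])

```text
time_s: 27.9
tcp_pos: [432.3, -295.9, 219.7]
tool_rot: [-3.141, -0.001, -0.005]
force: [-0.7, 1.5, 4.9]
width: 40.2
finger_force: 29.6
```

Run:
```python
from h import *
z=telemetry.get_state();print(z["width"],z["finger_force"],z["force"])
x,y,h=z["tcp_pos"]
plan((x,y,h+149,0),(470,-185,405,4),(490,-75,420,8),(491,10,420,12),(491,67,420,14.4),(491,67,h+90,14.4))
```

```text
40.20668115396785 29.57780031752918 [-0.74420472  1.46813014  4.90717583]
from [ 4.323e+02 -2.959e+02  2.197e+02  1.000e-01] t 27.9
[ 0.     0.    -0.993] az 0.0 dist 149.0 rows>= 3.0 
[ 0.251 -0.739 -0.242] az -0.033 dist 123.0 rows>= 3.0 
[ 0.184 -0.722 -0.1  ] az -0.033 dist 113.0 rows>= 3.0 
[ 0.085 -0.56  -0.   ] az -0.033 dist 85.0 rows>= 2.0 
[ 0.079 -0.372 -0.   ] az -0.02 dist 57.0 rows>= 2.0 
[0.    0.    0.735] az -0.0 dist 110.0 rows>= 3.0
```

Call:
send_rows(deltas=[[[0,0,0,-0.1,0,0,0],[0,0,0,-0.3,0,0,0],[0,0,0,-0.6,0,0,0],[0,0,0,-0.85,0,0,0],[0,0,0,-1,0,0,0]]])

```text
time_s: 28.4
tcp_pos: [431.2, -297.0, 372.3]
tool_rot: [3.14, -0.001, 0.007]
force: [0.8, -0.1, -1.7]
width: 40.4
finger_force: 30.7
```

Call:
send_rows(deltas=[[[0,0.025,-0.08,-0.04,0,0,0],[0,0.08,-0.24,-0.1,0,0,-0.01],[0,0.14,-0.42,-0.15,0,0,-0.02],[0,0.2,-0.6,-0.2,0,0,-0.03],[0,0.25,-0.74,-0.24,0,0,-0.033]]])

```text
time_s: 28.9
tcp_pos: [468.9, -183.7, 405.7]
tool_rot: [-3.139, -0.111, -0.003]
force: [0.2, -0.7, -0.9]
width: 40.4
finger_force: 30.7
```

Call:
send_rows(deltas=[[[0,0.045,-0.17,-0.02,0,0,-0.01],[0,0.09,-0.34,-0.04,0,0,-0.016],[0,0.13,-0.49,-0.06,0,0,-0.022],[0,0.16,-0.62,-0.08,0,0,-0.028],[0,0.184,-0.72,-0.1,0,0,-0.033]]])

```text
time_s: 29.4
tcp_pos: [488.8, -74.1, 420.0]
tool_rot: [-3.134, -0.219, -0.001]
force: [0.1, -0.3, -0.4]
width: 40.0
finger_force: 30.7
```

Call:
send_rows(deltas=[[[0,0.02,-0.14,0,0,0,-0.01],[0,0.04,-0.27,0,0,0,-0.016],[0,0.06,-0.39,0,0,0,-0.022],[0,0.075,-0.49,0,0,0,-0.028],[0,0.085,-0.56,0,0,0,-0.033]]])

```text
time_s: 29.9
tcp_pos: [489.8, 11.5, 419.1]
tool_rot: [3.124, 0.329, -0.001]
force: [0.6, -0.4, -0.1]
width: 40.5
finger_force: 30.7
```

Call:
send_rows(deltas=[[[0,0.02,-0.1,0,0,0,-0.01],[0,0.04,-0.2,0,0,0,-0.015],[0,0.06,-0.29,0,0,0,-0.02],[0,0.075,-0.35,0,0,0,-0.02],[0,0.079,-0.372,0,0,0,-0.02]]])

```text
time_s: 30.4
tcp_pos: [490.0, 68.2, 419.2]
tool_rot: [3.117, 0.394, -0.0]
force: [0.1, -0.1, -1.1]
width: 40.4
finger_force: 30.7
```

Run:
```python
from h import *
grab_frame("side");s=grab_frame("side");t=grab_frame("top")
plan((491,66.5,309,14.4))
a=cv2.resize(t["frame"][110:240,140:260,::-1],None,fx=3.2,fy=3.2,interpolation=2);b=cv2.resize(s["frame"][100:290,160:310,::-1],(int(150*416/190),416),interpolation=2)
cv2.imwrite("pics/i1.png",np.hstack([a,b]))
```

```text
from [490.   66.6 419.3  14.3] t 30.6
[0.006 0.002 0.735] az -0.001 dist 110.0 rows>= 3.0
```

View pics/i1.png

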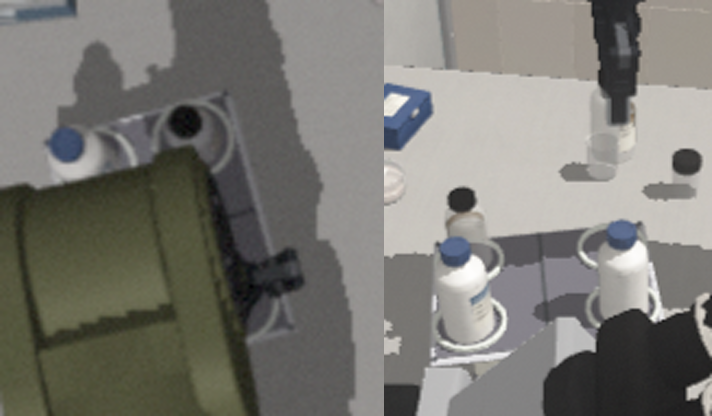

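S2 hangs upright above NR. Lowering.

Call:
send_rows(deltas=[[[0,0.004,0,0.12,0,0,0],[0,0.006,0,0.32,0,0,0],[0,0.006,0,0.54,0,0,0],[0,0.006,0,0.7,0,0,0],[0,0.006,0,0.735,0,0,0]]])

```text
time_s: 31.05
tcp_pos: [489.6, 66.0, 306.4]
tool_rot: [3.116, 0.389, -0.008]
force: [-0.6, 0.2, -1.3]
width: 40.4
finger_force: 30.7
```

Call:
send_rows(deltas=[[[0,0,0,0.03,0,0,0],[0,0,0,0.06,0,0,0],[0,0,0,0.08,0,0,0],[0,0,0,0.09,0,0,0],[0,0,0,0.09,0,0,0]]])

```text
time_s: 31.55
tcp_pos: [491.0, 67.1, 295.9]
tool_rot: [-3.117, -0.391, -0.001]
force: [-0.9, -0.1, -1.6]
width: 40.3
finger_force: 30.7
```

Call:
send_rows(deltas=[[[0,0,0,0.01,0,0,0],[0,0,0,0.02,0,0,0],[0,0,0,0.03,0,0,0],[0,0,0,0.03,0,0,0]]])

```text
time_s: 31.95
tcp_pos: [490.8, 67.1, 290.9]
tool_rot: [-3.117, -0.391, 0.0]
force: [0.0, 0.7, -0.5]
width: 39.9
finger_force: 30.7
```

Call:
send_rows(deltas=[[[0,0,0,0.01,0,0,0],[0,0,0,0.012,0,0,0],[0,0,0,0.012,0,0,0]]])

```text
time_s: 32.25
tcp_pos: [490.9, 67.1, 289.3]
tool_rot: [-3.117, -0.391, -0.0]
force: [-0.1, 0.8, -0.3]
width: 40.4
finger_force: 30.8
```

Call:
send_rows(deltas=[[[0.55,0,0,0,0,0,0],[0.65,0,0,0,0,0,0],[0.72,0,0,0,0,0,0],[0.72,0,0,0,0,0,0]]])

```text
time_s: 32.65
tcp_pos: [490.9, 67.1, 289.3]
tool_rot: [-3.117, -0.391, -0.0]
force: [-0.6, 0.2, -0.5]
width: 61.5
finger_force: 0.0
```

Call:
send_rows(deltas=[[[0.72,0,0,-0.1,0,0,0],[0.72,0,0,-0.3,0,0,0],[0.72,0,0,-0.6,0,0,0],[0.72,0,0,-0.9,0,0,0]]])

```text
time_s: 33.05
tcp_pos: [490.4, 66.9, 425.4]
tool_rot: [3.117, 0.391, -0.002]
force: [1.6, 0.2, -0.5]
width: 61.3
finger_force: 0.0
```

Call:
send_rows(deltas=[[[0.72,0,0.8,0,0,0,0],[0.72,0,0.8,0,0,0,0],[0.72,0,0.8,0,0,0,0],[0.72,0,0.8,0,0,0,0]]])

```text
time_s: 33.45
tcp_pos: [520.5, -53.5, 424.6]
tool_rot: [3.117, 0.38, 0.001]
force: [-0.3, -0.3, 0.2]
width: 61.2
finger_force: 0.0
```

Call:
send_rows(deltas=[[[0.72,0,0.8,0,0,0,0],[0.72,0,0.8,0,0,0,0],[0.72,0,0.8,0,0,0,0],[0.72,0,0.8,0,0,0,0]]])

```text
time_s: 33.85
tcp_pos: [550.0, -168.1, 424.0]
tool_rot: [3.116, 0.383, -0.001]
force: [-0.3, -1.0, -0.4]
width: 61.5
finger_force: 0.0
```

Run:
```python
from h import *
s=grab_frame("side");t=grab_frame("top")
a=cv2.resize(t["frame"][125:235,145:245,::-1],(400,440),interpolation=2);b=cv2.resize(s["frame"][90:290,160:350,::-1],(400,420),interpolation=2)
c=np.zeros((440,b.shape[1],3),np.uint8);c[:b.shape[0]]=b
cv2.imwrite("pics/j1.png",np.hstack([a,c]))
```

```text
(no output)
```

View pics/j1.png

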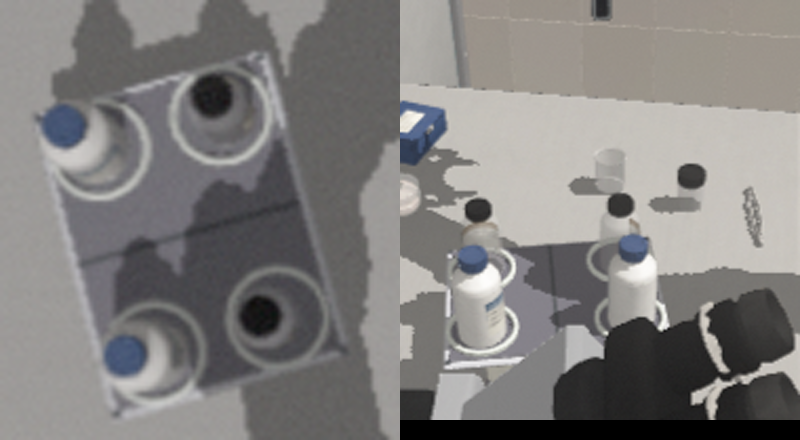

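All four bottles stand upright inside their rings: large in FL and NL, small in FR (211,95) and NR (260,316). The large caps are at the same pixels as when the platform was level, and the beaker and lens case haven't moved. Handing in after a short settle.

Call:
send_rows(deltas=[[[0.72,0,0,0,0,0,0],[0.72,0,0,0,0,0,0],[0.72,0,0,0,0,0,0],[0.72,0,0,0,0,0,0],[0.72,0,0,0,0,0,0]]])

```text
time_s: 34.45
tcp_pos: [550.1, -165.2, 424.3]
tool_rot: [-3.117, -0.392, -0.0]
force: [-0.2, -0.3, -0.1]
width: 61.4
finger_force: 0.0
```

Run:
```python
from h import *
from rig import job_done
t=grab_frame("top")
tp=lambda u,v:(145+(u+.5)/4-.5,125+(v+.5)/4-.5)
for n,a in("FR",(211,95)),("NR",(260,316)):print(n,at_z(t,tp(*a),158).round(1))
print(job_done())
```

```text
FR [634.5  99.2]
NR [490.5  69.8]
the job is handed in; nothing more can be done
None
```

All four bottles stand upright in their seats, large pair on the left (loaded first) and small pair on the right, with the platform level by camera; I handed the job in at about 34 s with the lens case and beaker untouched, but no verdict was returned.

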